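Rebuild the damper stack on the shaker foot

TASK

Rebuild the stack on the laboratory shaker's foot: thread the spacer, then the washer, then the flanged bushing (flange down) onto the upright bolt. The bushing drags on the bolt and the seat gives way at first: push on until the stack is firm, press the bushing on to it with about 15 N (at least 10 N, never more than 20 N, not counting the drag) and let go, so that the stack stays clamped. Leave the sample cup, the vial and the petri dish where they are.

Things in the scene. Friction and masses are not known exactly. Their poses are not given: they have to be found in the camera images.
- foot: fixed dark steel plate 110 x 110 x 10 mm with a bolt standing upright at its centre. Origin: centre of the plate's underside, on the bolt's axis; z up. The bolt is 14 mm thick with a conical tip; it carries two spring leaves (see leaves) and a round seat at its root (see bolt_root).
- bolt_tip (a point): centre of the bolt's flat tip (7 mm thick), 92 mm above the foot's origin; the cone widens to 14 mm at 83 mm above the origin
- leaves (a point): on the bolt's axis 71 mm above the foot's origin. Spring leaves on the foot's +y and -y sides bulge the bolt to 18 mm from 57 to 71 mm above the origin and taper in to 12 mm at 83 mm. Spacer and washer pass freely. The bushing presses them in: steady drag of about 5 to 10 N from 71 mm down, less while it enters from about 78 mm, more if pushed sideways; it holds the bushing where it is left.
- bolt_root (a point): on the axis at the plate's top, 10 mm above the foot's origin. Above it a sliding steel collar, the seat, 32 mm across, top 21 to 40 mm above the origin, carries the stack. Pushed with over 5 N it sinks by 0 to 10 mm, then lands on rubber (about 8 N per mm) on a nut; landed, its top is at 21 to 30 mm. How far it sinks differs each time and is not reported: where it gets firm must be felt.
- spacer: plain aluminium tube, 32 mm outside, bore 20 mm, 18 mm tall, standing on end; origin at the centre of its lower end, z up along its axis
- washer: thick flat steel ring, 40 mm outside, bore 20 mm, 8 mm thick, lying flat; origin at the centre of its underside, z up along its axis
- bushing: steel flanged bushing, 24 mm tall, bore 16 mm: a flange 40 mm across and 4 mm thick at the bottom, above it a body 28 mm across and 20 mm tall to grip; origin at the centre of the flange's underside, z up along its axis
- sample_cup: bystander: lilac tapered cup with a dark rim, 49 mm across, 64 mm tall; origin at the centre of its underside
- vial: bystander: small screw-capped vial, 17 mm across, 52 mm tall; origin at the centre of its underside
- petri_dish: bystander: glass petri dish, 60 mm across, 13 mm tall; origin at the centre of its underside
Not all that is in view belongs to the job. What is shaped like the bushing but blue or orange is not meant.

How it is judged (in metres and radians):
On the way, in this order (a step that is already met when the one before it is completed fails the run):
1. the spacer stands on the bolt's seat, let go (horizontal distance between spacer and foot below 0.005 m and z of spacer in the frame of foot below 0.042 m and angle between spacer's own z axis and vertical below 0.12 rad and contact force between the fingers and spacer below 0.1 N), for 0.2 s.
2. the washer lies on the spacer on the bolt, let go (horizontal distance between washer and foot below 0.005 m and z of washer in the frame of foot below 0.062 m and contact force between washer and spacer above 0.05 N and contact force between the fingers and washer below 0.1 N), for 0.2 s.
3. the bushing is pressed on to the firm stack with more than 10 N (contact force between bushing and washer above 10 N and contact force between washer and spacer above 10 N and horizontal distance between bushing and foot below 0.003 m), for 0.05 s.
At the end, for the whole second after the job is handed in: Spacer, washer and bushing (flange down, upright within 0.1 rad) are on the bolt in that order from below, within 5, 5 and 3 mm of its axis, at rest, and the stack stays clamped: seat on spacer, spacer on washer and washer on bushing each still press with more than 2 N (contact force between foot and spacer above 2 N and contact force between spacer and washer above 2 N and contact force between washer and bushing above 2 N and horizontal distance between each of spacer, washer and foot below 0.005 m and horizontal distance between bushing and foot below 0.003 m and angle between bushing's own z axis and vertical below 0.1 rad and linear speed of bushing below 0.01 m/s); the robot touches nothing.
It fails at once if the stack is squeezed with more than 20 N (bushing on washer or washer on spacer) (contact force between bushing and washer above 20 N or contact force between washer and spacer above 20 N).
It fails at once if the sample cup, the vial or the petri dish is moved more than 20 mm (distance of any of sample_cup, vial, petri_dish from where it was at the start of the episode above 0.02 m).
It also fails if it takes over 72 s, if anything falls off the work surface, if the arm or the gripper's body presses on something with over 40 N, if the wrist force passes 120 N, or if a joint passes its speed limit or range.

ROBOT

A 6-joint arm with a two-finger parallel gripper is mounted at the origin on a cart in front of the work surface, level with it; the furniture and walls round the work are solid. World frame = base frame: x ahead of the robot, y to its left, z up, the work surface at z = 0. Lengths are in mm, angles in degrees, forces in N, time in s.
With the tool pointing down it reaches from about 350 to 850 mm from the base axis. Payload 8.1 kg.
Tool frame: the origin (TCP) lies midway between the tips of the shut fingers; the grasp point (between the pads) lies 19 mm behind it (r.grasp_offset is the distance from the TCP to the grasp point, in mm); z points along the fingers, x is the direction in which the jaws open and shut, and the axes are right-handed (so a half turn about z gives the same grasp; the last joint's range is limited). The gripper opens to 85 mm and grips with 20 to 120 N. Pads are 22 mm wide; open, the fingers measure 114 mm over their backs; the gripper's body (76 mm by 85 mm) begins 54 mm behind the grasp point. The pads swing forward as they close: fully open they stand 13 mm farther back than shut.
Start: joints at [63.575, 7.471, 85.268, -0, 87.261, -4.893], TCP at [220.189, 558.142, 231.292] pointing down, gripper open.
Joint ranges: [-169.43, 169.43], [-51.17, 129.36], [1.28, 143.12], [-76.62, 256.62], [0, 156.53], [-152.29, 152.29]. Speed limits (degrees/s): [136.94, 136.94, 159.86, 180, 180, 180].

INTERFACE

Orientations are given as [roll, pitch, yaw] about the fixed x, y, z axes, in that order (R = Rz(yaw) Ry(pitch) Rx(roll)).
In Python, from bench import r, optics, hand_in gives the robot as it stands.
- The arm moves only by the shell command python3 -m pendant 'ROWS' [FORCE]. ROWS is JSON, a list of rows, each a list of 5 numbers: the opening, from 0 (shut) to 1 (fully open), then the shift along the tool's x, y, z in mm, then the turn about the tool's z in degrees. A call has 1 to 10 rows; each row shifts and turns the commanded pose from where the row before left it, along the tool's axes as they then stand; what a row does not reach is not made up. A row lasts 1/10 s, in which the tool goes at most 50 mm and 8.59 degrees, less where a joint would pass 70% of its speed; a pose out of reach is approached as far as the arm can. A call with a gripper value outside its range is refused whole. The fingers move at their own pace and stop on an object; FORCE is the grip in N (left out, the last holds). Time passes only in rows, so rows that do not move let the fingers close. It gives the time, the measured TCP pose, the force and the opening at its end, in the units of the state.
- r.sense(): the state, without advancing time (a new reading comes with each control period).
- optics.snapshot(name): name is "scene" or "top" or "wrist"; returns (picture, depth): 420x560x3 uint8, blue, green, red; 420x560 float32, mm along the optical axis (not along the pixel's ray), 0 where there is no reading.
- optics.camera_params(name): a dict with "camera_matrix" (3x3 intrinsics, pixels), "eye" and "orientation" of the camera in the world. Camera axes: x right, y down, z forward; pixel columns grow to the right and rows downward; lengths in mm; the calibration is good to about 2 mm. A picture is of the moment at which its call begins: read the wrist's pose just before it. camera_params takes no time and is no camera call; for the wrist camera it gives the pose at the moment of the call.
- hand_in(): hands the job in, once; it reports no verdict.
Trained networks look in the newest picture that a camera, given by its name, has taken for a name from the list of things; names that differ only in an ending like _2 or _b are one class to them, and where a whole thing is asked for, a point or a joint stands for the part that bears it (a point fixed in the world has none). Each returns a list of dicts, best first, with "score" (0 to 1); they miss things now and then, are a little off and sometimes report something else, mostly with a low value. They report only what shows in the picture. A call takes as long as a camera call. They do not tell look-alikes from the thing itself.
- optics.search_frame(camera, query): "at" ([x, y, z] in mm, in world coordinates, good to about 4 mm: the middle of the surface that is visible of it).
The state is a dict: "time": time; "joint_pos": joint angles; "qd": joint speeds; "joint_efforts": joint torques, N m; "tool_pos": TCP position; "tcp_rot": TCP orientation; "ft_force": force on the tool from outside, world axes, zero at the start; "wrist_torque": the same for the moment, N m; "finger_gap": finger opening in mm.
Only numpy, scipy, OpenCV 4.12 (cv2) and the standard library are available. Lean on these libraries where they do the work, as an engineer would, in place of code of your own. Each camera call takes 0.05 s, during which the arm holds its last target. There are 200 camera calls.

## Working session

There is one attempt and no reset: what is moved stays moved. The work goes in short steps, Python scripts to look and compute and a shell command to move; the robot and the scene stay as the last step left them, time stands still between calls to the robot, and variables do not carry over. Pictures are saved under pics/ and viewed, about 8 in all and at most 12, crops included, and the job is handed in when it is done.

```bash
ls; mkdir -p pics; python3 - <<'E'
from bench import r, optics
import cv2
print(r.sense())
for n in("scene","top"):
    p,d=optics.snapshot(n); cv2.imwrite(f"pics/{n}0.png",p)
    print(n,optics.camera_params(n))
    for q in ("foot","bolt_tip","spacer","washer","bushing","sample_cup","vial","petri_dish"):
        print(q,[([round(v) for v in x["at"]],round(x["score"],2)) for x in optics.search_frame(n,q)[:4]])
E
```

```text
pics
{'time': 0.0, 'joint_pos': array([ 6.35759162e+01,  7.51492042e+00,  8.53296588e+01, -2.49260163e-04,
        8.72595443e+01, -4.89571547e+00]), 'qd': array([ 0.07363291, -0.07618877,  0.05953644,  0.01541419,  0.0426583 ,
       -0.01765058]), 'joint_efforts': array([-1.91155457e-03, -5.69421601e+01, -5.00528634e+01, -5.51026260e-04,
        1.54898968e-02, -5.88422409e-06]), 'tool_pos': array([219.94294967, 557.65456941, 230.24272875]), 'tcp_rot': array([-1.79991362e+02,  1.03764903e-01,  6.84716517e+01]), 'ft_force': array([-0.10437767, -0.61612792, -0.22949784]), 'wrist_torque': array([-0.01476631, -0.04320853,  0.03432309]), 'finger_gap': 85.40920240448447}
scene {'camera_matrix': array([[414.75684112,   0.        , 284.54496902],
       [  0.        , 414.75684112, 212.63175846],
       [  0.        ,   0.        ,   1.        ]]), 'eye': array([ -48.51666156, -559.14847422,  491.23198693]), 'orientation': array([-116.51974561,   -1.13260485,  -47.83273985])}
foot [([557, -40, 13], 0.62)]
bolt_tip [([560, -33, 12], 0.57)]
spacer [([445, -243, 8], 0.73)]
washer [([501, 204, 8], 0.53), ([647, 146, 43], 0.22)]
bushing [([608, -219, 13], 0.77), ([618, -316, 10], 0.61), ([683, -239, 13], 0.6)]
sample_cup [([649, 146, 43], 0.93)]
vial [([430, -123, 35], 0.79), ([608, -217, 12], 0.72)]
petri_dish [([400, 124, 3], 0.69), ([560, -34, 13], 0.2)]
top {'camera_matrix': array([[387.34944972,   0.        , 272.0919726 ],
       [  0.        , 387.34944972, 208.22373129],
       [  0.        ,   0.        ,   1.        ]]), 'eye': array([392.34184398,  -1.56339882, 903.61476052]), 'orientation': array([-1.69577264e+02, -1.18157247e-02, -9.01766418e+01])}
foot [([560, -32, 8], 0.78)]
bolt_tip [([564, -30, 12], 0.71)]
spacer []
washer []
bushing [([625, -313, 9], 0.79), ([694, -237, 11], 0.72), ([620, -213, 13], 0.68)]
sample_cup [([666, 159, 39], 0.65)]
vial [([437, -117, 52], 0.49)]
petri_dish [([397, 119, 2], 0.67)]
```

View pics/scene0.png

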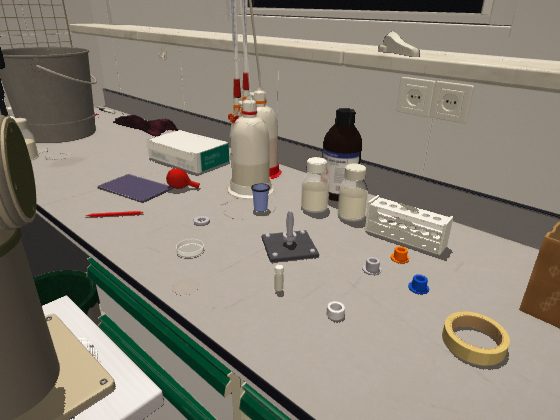

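View pics/top0.png

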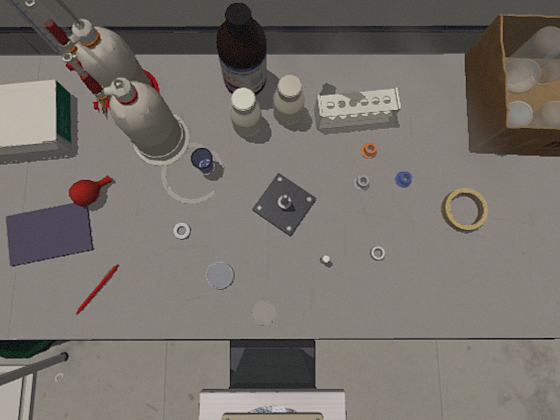

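The top picture shows the foot at (285,203), the grey bushing at (362,182), the spacer at (378,253) and the washer at (182,231). The cup, vial and dish are at (203,160), (326,260) and (220,275). Next I write the helpers and get initial positions.

```bash
cat > h.py <<'E'
import numpy as np, cv2
from bench import r, optics
from scipy.spatial.transform import Rotation as R
def cam(n):
    c=optics.camera_params(n); return c["camera_matrix"],np.array(c["eye"]),R.from_euler("xyz",c["orientation"],degrees=True).as_matrix()
def ray(c,px,z):
    K,e,M=c; d=M@np.linalg.inv(K)@[px[0],px[1],1.]; return e+d*(z-e[2])/d[2]
def proj(c,P):
    K,e,M=c; q=K@(M.T@(np.array(P,float)-e)); return q[:2]/q[2]
def delta(t,yaw=None):
    """shift in tool axes to bring TCP to t (world)"""
    s=r.sense(); M=R.from_euler("xyz",s["tcp_rot"],degrees=True).as_matrix()
    print("tcp",np.round(s["tool_pos"],1),np.round(s["tcp_rot"],1),"F",np.round(s["ft_force"],1),"gap",round(s["finger_gap"],1),"t",round(s["time"],1))
    print("to",np.round(t,1),"shift",np.round(M.T@(np.array(t,float)-s["tool_pos"]),1))
def shot(n,f):
    c=cam(n); p,d=optics.snapshot(n); cv2.imwrite(f"pics/{f}.png",p); return c,p,d
E
python3 - <<'E'
from h import *
c=cam("top")
for n,px,z in (("spacer",(378,253),18),("washer",(182,231),8),("bushing",(362,181),24),("bolt",(286,202),92),("plate",(284,205),10),("vial",(326,260),52)):
    print(n,np.round(ray(c,px,z)))
w=cam("wrist"); s=r.sense(); M=R.from_euler("xyz",s["tcp_rot"],degrees=True).as_matrix()
print(np.round(M.T@(w[1]-s["tool_pos"]),1), np.round(M.T@w[2],2), w[0])
delta([455,-238,200])
E
```

```text
spacer [ 451. -243.   18.]
washer [504. 207.   8.]
bushing [ 618. -213.   24.]
bolt [555. -32.  92.]
plate [564. -30.  10.]
vial [ 434. -119.   52.]
[   0.   -66.  -143.6] [[ 1.   -0.    0.  ]
 [ 0.    0.96  0.26]
 [-0.   -0.26  0.96]] [[352.24942583   0.         282.17514934]
 [  0.         352.24942583 207.06033866]
 [  0.           0.           1.        ]]
tcp [220.2 558.1 231.3] [180.    0.   68.5] F [-0.2 -0.3  0.2] gap 85.1 t 0.9
to [ 455 -238  200] shift [-654.4  510.6   31.3]
```

```bash
python3 -m pendant '[[1,-22,39,4,0],[1,-22,39,4,0],[1,-22,39,4,0],[1,-22,39,4,0],[1,-22,39,4,0],[1,-22,39,4,0],[1,-22,39,4,0],[1,-22,39,4,0],[1,-22,39,4,0],[1,-22,39,4,0]]'; python3 - <<'E'
from h import *
c,p,d=shot("wrist","w_washer")
delta([504,207,190])
print([([round(v,1) for v in x["at"]],round(x["score"],2)) for x in optics.search_frame("wrist","washer")])
delta([451,-243,170]) 
E
```

```text
time: 1.9
tool_pos: [503.2, 208.8, 191.4]
tcp_rot: [180.0, -0.0, 68.5]
ft_force: [0.9, 0.5, 0.6]
finger_gap: 85.5
tcp [506.6 203.4 190.6] [1.798e+02 1.000e-01 6.830e+01] F [ 0.9 -4.9 -0.9] gap 85.8 t 1.9
to [504 207 190] shift [ 2.4 -3.7  0.6]
[([502.3, 214.2, 8.8], 0.86), ([396.9, 118.8, 0.4], 0.24)]
tcp [504.7 205.9 190.7] [1.799e+02 1.000e-01 6.820e+01] F [ 0.  -0.4 -0.1] gap 85.0 t 2.0
to [ 451 -243  170] shift [-436.7  117.1   21.5]
```

View pics/w_washer.png

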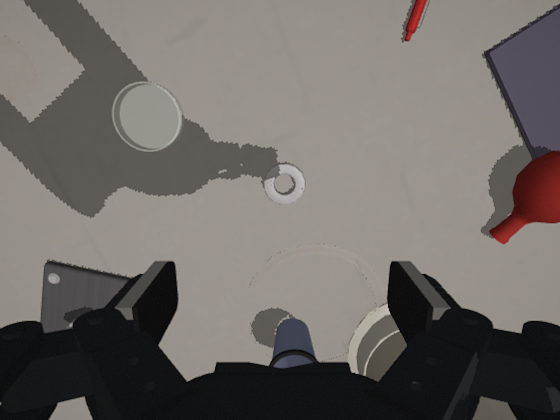

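The wrist picture shows the washer at (284,184), the petri dish at (148,116), and nothing close to the washer. Next I move on to the spacer.

```bash
cat >> h.py <<'E'
def loc(c,d,xy,h,rad,tol=3):
    """circle centre of the horizontal top surface at height h near xy, from depth (outer edge, min enclosing circle)"""
    K,e,M=c; v,u=np.nonzero(d>0); z=d[v,u]
    P=e+(np.stack([(u-K[0,2])/K[0,0],(v-K[1,2])/K[1,1],np.ones(len(u))],1)*z[:,None])@M.T
    k=(abs(P[:,2]-h)<tol)&(np.hypot(P[:,0]-xy[0],P[:,1]-xy[1])<rad)
    m=np.zeros(d.shape,np.uint8); m[v[k],u[k]]=255
    cs,_=cv2.findContours(m,cv2.RETR_EXTERNAL,cv2.CHAIN_APPROX_NONE); b=max(cs,key=cv2.contourArea)[:,0,:]
    W=np.array([ray(c,p,h) for p in b])[:,:2].astype(np.float32)
    ce,ra=cv2.minEnclosingCircle(W); el=cv2.fitEllipse(W)
    print("loc",np.round(ce,1),"r",round(ra,1),"ell",np.round(el[0],1),np.round(el[1],1),"zmed",round(np.median(P[k,2]),1),k.sum()); return ce
E
python3 -m pendant '[[1,-43,12,2,0],[1,-43,12,2,0],[1,-43,12,2,0],[1,-43,12,2,0],[1,-43,12,2,0],[1,-43,12,2,0],[1,-43,12,2,0],[1,-43,12,2,0],[1,-43,12,2,0],[1,-43,12,2,0]]'; python3 - <<'E'
from h import *
c,p,d=shot("wrist","w_x"); c,p,d=shot("wrist","w_spacer")
delta([451,-243,80])
loc(c,d,(451,-243),18,30)
print([([round(v,1) for v in x["at"]],round(x["score"],2)) for x in optics.search_frame("wrist","spacer")])
E
```

```text
time: 3.0
tool_pos: [455.9, -234.8, 171.6]
tcp_rot: [180.0, -0.0, 68.5]
ft_force: [0.1, 0.8, 0.2]
finger_gap: 85.3
tcp [ 455.1 -237.8  171.3] [1.80e+02 1.00e-01 6.82e+01] F [-0.2  0.9  0.3] gap 85.4 t 3.1
to [ 451 -243   80] shift [-6.2 -1.9 91.3]
loc [ 451.6 -242.1] r 15.9 ell [ 451.6 -242.3] [30.6 31. ] zmed 18.8 646
[([447.5, -244.5, 16.5], 0.68)]
```

View pics/w_spacer.png

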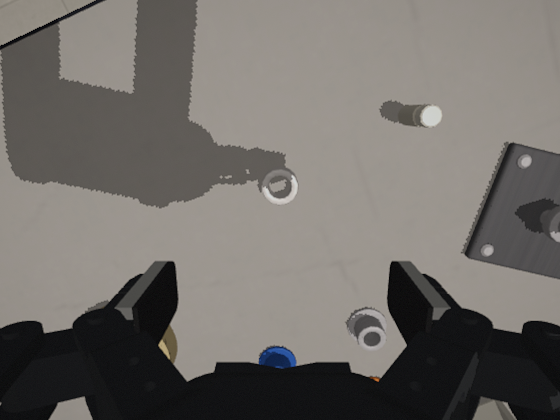

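Spacer ring is at (280,187). The depth fit gives (451.6,-242.2), r 15.9, top z 18.8, which matches its size. I descend and refine.

```bash
python3 -m pendant '[[1,-5.5,-1.5,30,0],[1,0,0,35,0],[1,0,0,25,0],[1,0,0,0,0]]'; python3 - <<'E'
from h import *
c,p,d=shot("wrist","w_spacer2")
loc(c,d,(451,-243),18,30)
delta([451.6,-242.3,4])
E
```

```text
time: 3.55
tool_pos: [450.2, -234.8, 77.3]
tcp_rot: [-179.6, -0.1, 68.5]
ft_force: [-1.2, 0.3, 0.1]
finger_gap: 85.5
loc [ 451.2 -242. ] r 16.2 ell [ 451.2 -242.2] [30.8 31.6] zmed 18.8 1307
tcp [ 451.6 -235.9   79.8] [-1.798e+02 -1.000e-01  6.850e+01] F [ 0.5 -1.   0.5] gap 85.4 t 3.6
to [ 451.6 -242.3    4. ] shift [-6.   2.7 75.8]
```

```bash
python3 -m pendant '[[1,-5,2,25,0],[1,0,0,25,0],[1,0,0,0,0],[1,0,0,0,0]]'; python3 - <<'E'
from h import *
c,p,d=shot("wrist","w_spacer3")
delta([451.6,-242.3,4]); 
loc(c,d,(451,-243),18,30)
c,p,d=shot("wrist","w_spacer3")
delta([451.6,-242.3,4])
E
```

```text
time: 4.0
tool_pos: [453.5, -243.5, 33.0]
tcp_rot: [179.9, 0.0, 68.5]
ft_force: [-0.3, 0.2, 0.9]
finger_gap: 85.5
tcp [ 454.1 -244.    33.6] [179.9   0.   68.5] F [-0.1  0.2 -0.4] gap 85.5 t 4.0
to [ 451.6 -242.3    4. ] shift [ 0.7 -3.  29.6]
loc [ 451.  -242.3] r 16.3 ell [ 451.  -242.3] [30.8 31.8] zmed 18.8 2059
tcp [ 454.3 -244.2   33.8] [179.8   0.   68.5] F [ 0.4  0.4 -0.1] gap 85.4 t 4.1
to [ 451.6 -242.3    4. ] shift [ 0.9 -3.3 29.8]
```

```bash
python3 -m pendant '[[1,0.8,-3.2,15,0],[1,0,0,15,0],[1,0,0,0,0],[1,0,0,0,0]]' 40; python3 -m pendant '[[0,0,0,0,0],[0,0,0,0,0],[0,0,0,0,0],[0,0,0,0,0],[0,0,0,0,0],[0,0,0,0,0]]' 40
```

```text
time: 4.5
tool_pos: [449.9, -241.6, 1.4]
tcp_rot: [-180.0, -0.0, 68.5]
ft_force: [-0.1, 0.2, 0.3]
finger_gap: 85.4
time: 5.1
tool_pos: [450.3, -241.9, 2.0]
tcp_rot: [180.0, 0.0, 68.5]
ft_force: [-0.9, 1.6, 5.8]
finger_gap: 30.8
```

```bash
python3 -m pendant '[[0,0,0,-20,0],[0,0,0,-40,0],[0,0,0,-40,0],[0,0,0,-40,0],[0,35,-1,0,0],[0,40,-1,0,0],[0,40,-1,0,0],[0,10,0,0,0],[0,0,0,0,0],[0,0,0,0,0]]'; python3 - <<'E'
from h import *
c,p,d=shot("wrist","w_bolt")
delta([557,-32,150])
loc(c,d,(557,-32),92,30,4)
c2,p,d=shot("top","x"); loc(c2,d,(557,-32),92,30,5)
c2,p,d=shot("scene","x"); loc(c2,d,(557,-32),92,30,5)
E
```

```text
time: 6.1
tool_pos: [492.8, -124.9, 141.1]
tcp_rot: [-180.0, 0.0, 68.5]
ft_force: [-0.7, -1.9, -0.9]
finger_gap: 30.9
tcp [ 492.7 -125.3  141.2] [-180.     0.    68.4] F [-0.6  0.5 -0.3] gap 30.8 t 6.2
to [557 -32 150] shift [110.4  25.5  -8.9]
loc [565.4 -30.5] r 6.5 ell [565.5 -30.6] [10.  12.2] zmed 92.1 260
loc [566.3 -31. ] r 5.7 ell [566.4 -30.8] [ 9.3 10.5] zmed 91.0 21
loc [561.6 -32.7] r 8.0 ell [561.1 -33. ] [ 9.6 16.5] zmed 90.6 16
```

View pics/w_bolt.png

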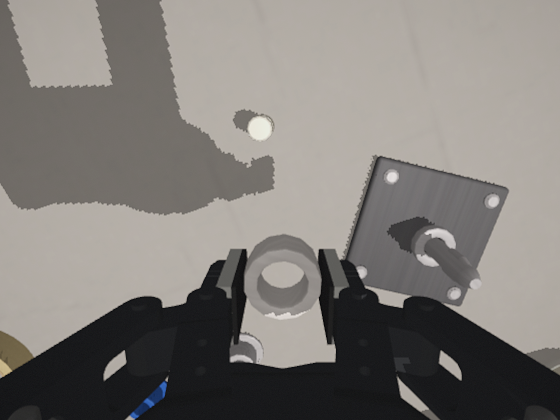

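The spacer is held squarely between the pads. The bolt tip is at (476,283), the seat at (435,246), and the plate screws at (391,177), (492,201), (361,272) and (454,294).

```bash
python3 - <<'E'
from h import *
c,p,d=shot("wrist","w_bolt1")
s=r.sense(); t=s["tool_pos"]; print(np.round(t,1))
print("tip",np.round(ray(c,(476,283),92),1))
sc=[ray(c,q,11)[:2] for q in ((391,177),(492,201),(454,294),(361,272))]; print("plate",np.round(np.mean(sc,0),1))
for z in (30,35,40): print("seat",np.round(ray(c,(435,246),z),1))
K,e,M=c
for px in ((428,262),(448,258)): pass
loc(c,d,t[:2],t[2]+16,30,3)
loc(c,d,(565,-31),92,8,1.5)
# seat height: depth points in ring around axis
v,u=np.nonzero(d>0); z=d[v,u]
P=e+(np.stack([(u-K[0,2])/K[0,0],(v-K[1,2])/K[1,1],np.ones(len(u))],1)*z[:,None])@M.T
rr=np.hypot(P[:,0]-563,P[:,1]+31); k=(rr>9)&(rr<17)&(P[:,2]<80); print(np.histogram(P[k,2],bins=np.arange(6,60,2)))
b=p[270:296,462:490]; cv2.imwrite("pics/tip.png",cv2.resize(p[200:310,350:520],None,fx=4,fy=4,interpolation=cv2.INTER_CUBIC))
E
```

```text
[ 492.7 -125.5  141.2]
tip [567.9 -29.4  92. ]
plate [569.1 -29.3]
seat [569.1 -28.4  30. ]
seat [566.4 -29.8  35. ]
seat [563.7 -31.3  40. ]
loc [ 488.5 -123.6] r 22.7 ell [ 492.4 -125.1] [32.  39.1] zmed 157.9 3546
loc [566.6 -30. ] r 5.3 ell [566.8 -30. ] [8.3 9.2] zmed 92.7 137
(array([  0,  12, 462,  75,   0,   0,   0,   0,   0,   2,  18,  59,  52,
        72, 378, 119,   0,   0,   0,   0,   0,   0,   0,   0,   0,   0]), array([ 6,  8, 10, 12, 14, 16, 18, 20, 22, 24, 26, 28, 30, 32, 34, 36, 38,
       40, 42, 44, 46, 48, 50, 52, 54, 56, 58]))
```

View pics/tip.png

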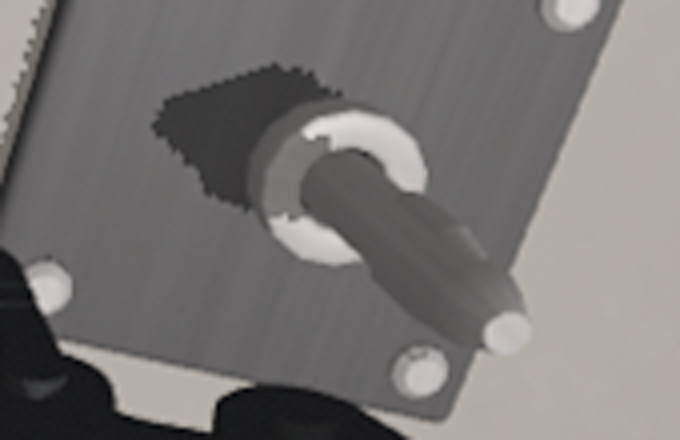

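```bash
python3 -m pendant '[[0,40,12,0,0],[0,40,12,0,0],[0,30,9,10,0],[0,7,2,15,0],[0,0,0,0,0],[0,0,0,0,0],[0,0,0,0,0]]'; python3 - <<'E'
from h import *
c,p,d=shot("wrist","w_b2"); delta([568.3,-29.4,100])
P=r.sense()["tool_pos"]
for z in (P[2]-2+18,92):
  for dx,dy in ((0,0),):
    q=[proj(c,[P[0]+16*np.cos(a),P[1]+16*np.sin(a),z]) for a in np.linspace(0,6.28,40)] if z>100 else [proj(c,[568.3+3.5*np.cos(a),-29.4+3.5*np.sin(a),92]) for a in np.linspace(0,6.28,40)]
    cv2.polylines(p,[np.int32(q)],True,(0,0,255),1)
cv2.imwrite("pics/w_b2o.png",cv2.resize(p[180:400,180:380],None,fx=3,fy=2.7)[:600])
E
```

```text
time: 7.0
tool_pos: [568.2, -29.6, 116.7]
tcp_rot: [180.0, 0.0, 68.4]
ft_force: [0.2, -1.0, -0.4]
finger_gap: 30.5
tcp [568.4 -29.6 117. ] [180.    0.   68.4] F [ 1.1 -0.1  0.2] gap 30.5 t 7.0
to [568.3 -29.4 100. ] shift [ 0.2 -0.2 17. ]
```

View pics/w_b2o.png

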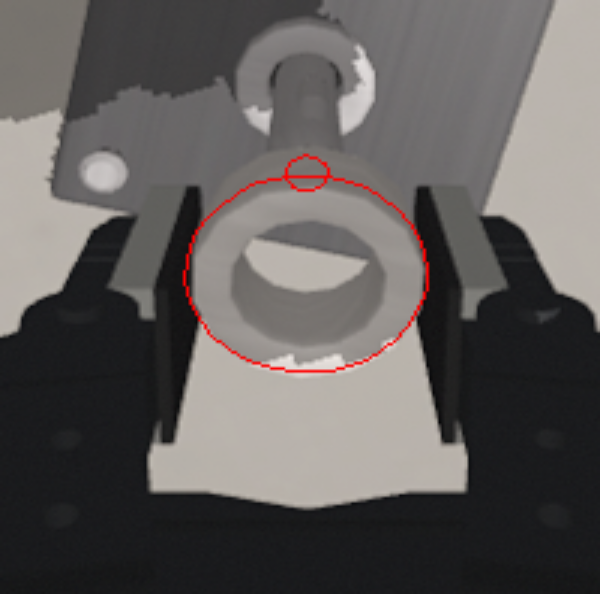

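The spacer overlay is concentric with the ring and the bolt tip line is centred. I lower it onto the bolt.

```bash
python3 -m pendant '[[0,0,0,15,0],[0,0,0,10,0],[0,0,0,10,0],[0,0,0,0,0]]'; python3 -m pendant '[[0,0,0,15,0],[0,0,0,15,0],[0,0,0,8,0],[0,0,0,0,0]]'
```

```text
time: 7.45
tool_pos: [566.7, -28.2, 78.6]
tcp_rot: [-179.8, 0.1, 68.5]
ft_force: [-0.7, -0.6, -0.8]
finger_gap: 31.0
time: 7.85
tool_pos: [567.6, -28.2, 41.6]
tcp_rot: [-179.9, 0.0, 68.5]
ft_force: [-1.0, -0.4, -0.2]
finger_gap: 30.7
```

```bash
python3 -m pendant '[[0,0,0,1.5,0],[0,0,0,1,0],[0,0,0,0,0]]';python3 -m pendant '[[0.5,0,0,0,0],[0.5,0,0,0,0],[0.6,0,0,0,0],[0.6,0,0,0,0]]'; python3 - <<'E'
from h import *
c,p,d=shot("wrist","w_rel"); t=r.sense()["tool_pos"]
for h in (52,54,57): 
  try: loc(c,d,(568,-29),h,25,2)
  except Exception as e: print(e)
cv2.imwrite("pics/w_rel.png",p[150:400,150:420])
E
```

```text
time: 8.15
tool_pos: [568.7, -28.2, 41.2]
tcp_rot: [180.0, -0.0, 68.5]
ft_force: [-2.3, 1.5, -0.7]
finger_gap: 31.3
time: 8.55
tool_pos: [568.9, -28.5, 41.1]
tcp_rot: [180.0, -0.0, 68.5]
ft_force: [-0.2, 0.4, 0.6]
finger_gap: 51.2
loc [568.7 -27.9] r 16.2 ell [569.  -28.2] [28.8 29. ] zmed 52.9 2119
loc [568.1 -27.7] r 15.7 ell [568.5 -27.7] [27.1 28.7] zmed 53.1 1969
loc [561.7 -31.7] r 4.0 ell [561.5 -31.7] [2.7 7. ] zmed 57.4 141
```

View pics/w_rel.png

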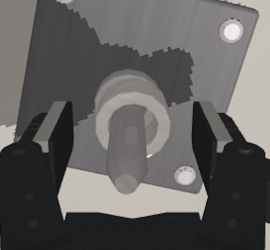

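The spacer sits on the seat, centred on the bolt, with its top at about 53 mm. Next is the washer.

```bash
python3 -m pendant '[[0.7,0,0,-40,0],[1,0,0,-40,0],[1,0,0,-20,0],[1,36,-27,0,0],[1,36,-27,0,0],[1,36,-27,0,0],[1,36,-27,0,0],[1,36,-27,10,0],[1,18,-13,20,0],[1,0,0,0,0]]'; python3 -m pendant '[[1,0,0,0,0],[1,0,0,0,0]]';python3 - <<'E'
from h import *
c,p,d=shot("wrist","w_w"); ce=loc(c,d,(503,211),8,35,3)
K,e,M=c
delta([*ce,3])
E
```

```text
time: 9.6
tool_pos: [500.7, 212.4, 108.0]
tcp_rot: [-179.8, 0.1, 68.7]
ft_force: [-0.7, -0.3, -0.3]
finger_gap: 85.4
time: 9.8
tool_pos: [504.4, 209.4, 111.6]
tcp_rot: [179.9, -0.0, 68.4]
ft_force: [-0.0, -0.4, -0.4]
finger_gap: 85.3
loc [505.1 210.6] r 20.0 ell [505.1 210.5] [38.8 39.2] zmed 9.0 1721
tcp [504.6 209.3 111.7] [179.9  -0.   68.4] F [0.4 0.1 0.3] gap 85.4 t 9.8
to [505.1 210.6   3. ] shift [  1.3  -0.2 108.7]
```

```bash
python3 -m pendant '[[0.9,1.3,-0.2,40,0],[0.7,0,0,40,0],[0.65,0,0,20,0],[0.6,0,0,6,0],[0.6,0,0,0,0],[0.6,0,0,0,0]]'; python3 -m pendant '[[0.6,0,0,3,0],[0.6,0,0,0,0],[0.6,0,0,0,0]]'
```

```text
time: 10.45
tool_pos: [505.5, 211.4, 6.7]
tcp_rot: [179.9, -0.1, 68.4]
ft_force: [0.7, 0.1, 0.8]
finger_gap: 51.1
time: 10.75
tool_pos: [504.3, 211.6, 2.5]
tcp_rot: [179.9, -0.0, 68.5]
ft_force: [0.3, -0.6, -0.7]
finger_gap: 50.9
```

```bash
python3 -m pendant '[[0,0,0,0,0],[0,0,0,0,0],[0,0,0,0,0],[0,0,0,0,0]]' 60
```

```text
time: 11.15
tool_pos: [504.3, 211.7, 3.0]
tcp_rot: [180.0, -0.0, 68.5]
ft_force: [-3.2, -1.7, 9.4]
finger_gap: 35.9
```

```bash
python3 -m pendant '[[0,0,0,0,0],[0,0,0,0,0]]'; python3 - <<'E'
from h import *
c,p,d=shot("wrist","w_wg"); delta([505,210.6,0]); cv2.imwrite("pics/w_wg.png",p[150:420,150:420])
E
```

```text
time: 11.35
tool_pos: [504.2, 211.7, 3.0]
tcp_rot: [180.0, -0.0, 68.5]
ft_force: [-3.3, -1.3, 9.2]
finger_gap: 36.0
tcp [504.2 211.7   2.9] [180.   -0.   68.5] F [-4.1 -1.   8.4] gap 35.6 t 11.4
to [505.  210.6   0. ] shift [-0.7  1.1  2.9]
```

View pics/w_wg.png

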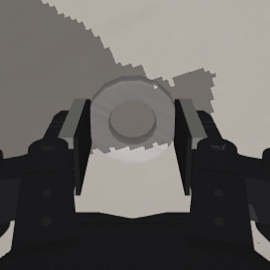

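The pads seem to have closed on the washer's top edge. I reopen, go 6 mm lower and regrip.

```bash
python3 -m pendant '[[0.65,0,0,-3,0],[0.65,0,0,0,0],[0.65,0,0,0,0],[0.6,-0.7,1,0,0],[0.6,0,0,5,0],[0.6,0,0,4,0],[0.6,0,0,0,0],[0.6,0,0,0,0]]'; python3 - <<'E'
from h import *
c,p,d=shot("wrist","w_w"); ce=loc(c,d,(503,211),8,35,3); delta([*ce,-3])
E
python3 -m pendant '[[0,0,0,0,0],[0,0,0,0,0],[0,0,0,0,0],[0,0,0,0,0],[0,0,0,0,0]]' 60
```

```text
time: 12.2
tool_pos: [504.7, 210.4, -3.3]
tcp_rot: [-180.0, 0.0, 68.5]
ft_force: [-5.7, -2.3, 15.1]
finger_gap: 50.9
loc [504.7 211.3] r 20.4 ell [504.8 211.4] [38.8 40.2] zmed 8.9 5699
tcp [504.7 210.4  -3.3] [-180.     0.    68.5] F [-6.4 -1.9 15.3] gap 51.4 t 12.2
to [504.7 211.3  -3. ] shift [ 0.8 -0.3 -0.3]
time: 12.75
tool_pos: [507.0, 211.3, -1.0]
tcp_rot: [179.8, -0.2, 68.5]
ft_force: [-5.2, -0.5, 25.1]
finger_gap: 37.3
```

```bash
python3 -m pendant '[[0,0,0,-2,0],[0,0,0,-2,0],[0,0,0,0,0],[0,0,0,-15,0],[0,0,0,-15,0],[0,0,0,-15,0],[0,0,0,0,0],[0,0,0,0,0]]'; python3 - <<'E'
from h import *
c,p,d=shot("wrist","w_wl"); t=r.sense()["tool_pos"]; print(t)
K,e,M=c
for h in (3,6,9): 
  try: loc(c,d,t[:2],t[2]+h,23,2)
  except Exception as x: print(x)
cv2.imwrite("pics/w_wl.png",cv2.resize(p[180:400,180:380],None,fx=2,fy=2))
E
```

```text
time: 13.55
tool_pos: [505.3, 210.7, 45.9]
tcp_rot: [179.9, -0.1, 68.5]
ft_force: [0.8, -1.1, -0.9]
finger_gap: 37.0
[504.63075716 210.45161372  45.02363176]
OpenCV(4.12.0) /io/opencv/modules/imgproc/src/shapedescr.cpp:361: error: (-201:Incorrect size of input array) There should be at least 5 points to fit the ellipse in function 'fitEllipseNoDirect'

loc [507.  210.3] r 9.7 ell [502.9 211.9] [20.7 24. ] zmed 51.6 371
loc [503.2 211. ] r 22.3 ell [503.8 211.1] [39.3 40. ] zmed 55.5 3128
```

View pics/w_wl.png

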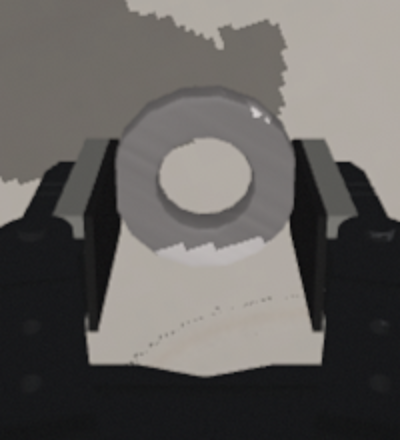

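The washer is held level, with its underside about 2 mm above the TCP. I carry it to the bolt.

```bash
python3 -m pendant '[[0,0,0,-40,0],[0,0,0,-40,0],[0,-36,27,0,0],[0,-36,27,0,0],[0,-36,27,0,0],[0,-36,27,0,0],[0,-36,27,0,0],[0,-19,12.5,0,0],[0,0,0,0,0],[0,0,0,0,0]]'; python3 -m pendant '[[0,0,0,0,0],[0,0,0,0,0]]'; python3 - <<'E'
from h import *
delta([569,-29,98])
E
```

```text
time: 14.6
tool_pos: [568.0, -28.9, 123.8]
tcp_rot: [-179.9, 0.0, 68.4]
ft_force: [-0.3, 1.1, -0.9]
finger_gap: 36.8
time: 14.8
tool_pos: [568.3, -27.5, 124.5]
tcp_rot: [-180.0, -0.0, 68.6]
ft_force: [-0.5, -0.3, 0.3]
finger_gap: 36.6
tcp [568.3 -27.5 124.5] [-180.    -0.    68.6] F [-0.5 -0.3  0.3] gap 36.6 t 14.8
to [569 -29  98] shift [-1.1  1.2 26.5]
```

```bash
python3 -m pendant '[[0,-1,1,10,0],[0,0,0,10,0],[0,0,0,10,0],[0,0,0,10,0],[0,0,0,0,0],[0,0,0,0,0]]'; python3 -m pendant '[[0,0,0,15,0],[0,0,0,10,0],[0,0,0,4,0],[0,0,0,0,0],[0,0,0,0,0]]'
```

```text
time: 15.4
tool_pos: [568.9, -30.1, 84.2]
tcp_rot: [-179.9, 0.0, 68.5]
ft_force: [0.7, -0.2, -0.4]
finger_gap: 36.7
time: 15.9
tool_pos: [569.5, -30.2, 55.9]
tcp_rot: [180.0, -0.0, 68.5]
ft_force: [0.3, -0.2, -0.6]
finger_gap: 37.0
```

```bash
python3 -m pendant '[[0,0,0,1.5,0],[0,0,0,1.5,0],[0,0,0,0,0],[0,0,0,0,0]]'; python3 -m pendant '[[0.6,0,0,0,0],[0.65,0,0,0,0],[0.65,0,0,0,0],[0.65,0,0,0,0]]'; python3 - <<'E'
from h import *
c,p,d=shot("wrist","w_wrel"); delta([569,-29,98])
for h in (59,61,63): 
  try: loc(c,d,(569,-29),h,25,1.5)
  except Exception as x: print(x)
cv2.imwrite("pics/w_wrel.png",p[150:400,150:420])
E
```

```text
time: 16.3
tool_pos: [569.5, -30.2, 53.0]
tcp_rot: [180.0, -0.0, 68.5]
ft_force: [0.3, 0.0, 0.1]
finger_gap: 36.6
time: 16.7
tool_pos: [569.3, -30.1, 52.9]
tcp_rot: [180.0, -0.0, 68.5]
ft_force: [0.0, -0.4, 1.0]
finger_gap: 54.9
tcp [569.3 -30.1  52.9] [180.   -0.   68.5] F [-0.1 -0.1 -0.5] gap 55.3 t 16.8
to [569 -29  98] shift [  0.9  -0.7 -45.1]
loc [559.4 -26.2] r 17.1 ell [565.7 -28.2] [32.1 36.3] zmed 60.0 940
loc [567.7 -29.1] r 20.0 ell [568.1 -29.1] [35.8 36.8] zmed 61.1 3868
loc [562.4 -29.2] r 6.2 ell [564.7 -30.4] [ 8.4 16.1] zmed 61.8 1059
```

View pics/w_wrel.png

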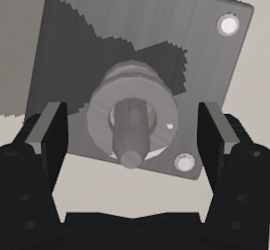

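The washer lies on the spacer with its top at 61 mm, and the bolt tip is at full-image (281,308). From this close view I refine the axis, then go to the bushing.

```bash
python3 - <<'E'
from h import *
c=cam("wrist"); print("tip",np.round(ray(c,(281,308),92),1))
p=cv2.imread("pics/w_wrel.png"); 
E
python3 -m pendant '[[0.7,0,0,-40,0],[1,0,0,-40,0],[1,0,0,-30,0],[1,0,0,0,0]]'; python3 - <<'E'
from h import *
delta([618,-213,130])
c,p,d=shot("wrist","w_up"); delta([618,-213,130])
loc(c,d,(568.5,-29),92,8,1.5)
hsv=p
K,e,M=c
q=proj(c,[568.5,-29.3,92]); print(q, "cam h", e[2])
x,y=int(q[0]),int(q[1]); g=cv2.cvtColor(p,cv2.COLOR_BGR2GRAY)[y-25:y+26,x-25:x+26]
m=(g>150).astype(np.uint8); n,l,s,ce=cv2.connectedComponentsWithStats(m); 
for i in range(1,n):
  if s[i,4]>15: print(s[i], np.round(ray(c,(ce[i][0]+x-25,ce[i][1]+y-25),92),1))
cv2.imwrite("pics/g.png",cv2.resize(g,None,fx=8,fy=8))
E
```

```text
tip [567.  -29.5  92. ]
time: 17.15
tool_pos: [572.7, -30.6, 169.0]
tcp_rot: [179.5, -0.1, 68.5]
ft_force: [0.2, -0.6, 0.2]
finger_gap: 85.6
tcp [572.7 -30.6 169. ] [ 1.795e+02 -1.000e-01  6.850e+01] F [ 0.2 -0.6  0.2] gap 85.6 t 17.1
to [ 618 -213  130] shift [-153.2  108.7   39.7]
tcp [571.3 -30.4 166.1] [ 1.797e+02 -1.000e-01  6.850e+01] F [-1.2  0.7  0. ] gap 85.8 t 17.2
to [ 618 -213  130] shift [-152.8  110.2   36.5]
loc [567.  -29.2] r 4.6 ell [567.  -29.3] [7.8 8.6] zmed 92.7 122
[281.08090234 207.46707781] cam h 311.98939485038784
[  1  17  50  22 519] [570.7 -29.7  92. ]
```

```bash
python3 -m pendant '[[1,-35,26,0,0],[1,-35,26,0,0],[1,-35,26,0,0],[1,-35,26,13,0],[1,-12,8.5,20,0],[1,0,0,0,0],[1,0,0,0,0]]'; python3 - <<'E'
from h import *
c,p,d=shot("wrist","w_bu"); ce=loc(c,d,(618,-213),24,30,3)
delta([*ce,10]); x,y=map(int,proj(c,[*ce,24])); print("px",x,y,"bgr",p[y-12:y+12:4,x-12:x+12:4].mean((0,1)))
loc(c,d,(618,-213),4,30,2)
for q in("bushing",): print([([round(v,1) for v in x["at"]],round(x["score"],2)) for x in optics.search_frame("wrist",q)])
E
```

```text
time: 17.9
tool_pos: [616.7, -212.1, 127.6]
tcp_rot: [-179.8, -0.0, 68.4]
ft_force: [0.5, 0.4, 0.7]
finger_gap: 85.3
loc [ 619.5 -214.8] r 14.1 ell [ 619.5 -214.8] [26.9 27.2] zmed 24.8 759
tcp [ 617.5 -211.8  129. ] [-179.9   -0.    68.5] F [ 0.3 -0.2  0.2] gap 85.4 t 17.9
to [ 619.5 -214.8   10. ] shift [ -2.2   3.2 119. ]
px 279 209 bgr [111.13888889 113.44444444 117.30555556]
loc [ 618.7 -214.1] r 21.6 ell [ 620.5 -215.2] [37.  38.1] zmed 4.6 907
[([689.1, -230.9, 11.3], 0.79), ([617.0, -308.0, 5.8], 0.71), ([611.8, -210.3, 14.8], 0.63)]
```

```bash
python3 -m pendant '[[0.9,-2.2,3.2,30,0],[0.7,0,0,40,0],[0.6,0,0,30,0],[0.6,0,0,12,0],[0.6,0,0,0,0],[0.6,0,0,0,0]]'; python3 - <<'E'
from h import *
c,p,d=shot("wrist","w_bu2"); ce=loc(c,d,(618,-213),24,30,3); delta([*ce,8])
E
```

```text
time: 18.6
tool_pos: [621.6, -215.9, 19.9]
tcp_rot: [179.9, 0.0, 68.5]
ft_force: [-0.8, -0.3, 0.7]
finger_gap: 51.2
loc [ 619.  -214.8] r 14.3 ell [ 619.  -214.9] [26.9 28. ] zmed 24.8 2271
tcp [ 622.2 -216.4   20.7] [179.8   0.   68.5] F [-0.4 -1.5  0. ] gap 51.1 t 18.6
to [ 619.  -214.8    8. ] shift [ 0.3 -3.6 12.6]
```

```bash
python3 -m pendant '[[0.6,0,-2.7,0,0],[0.6,0,0,6,0],[0.6,0,0,6,0],[0.6,0,0,0,0],[0.6,0,0,0,0]]'; python3 - <<'E'
from h import *
delta([619,-214.8,8])
E
python3 -m pendant '[[0,0,0,0,0],[0,0,0,0,0],[0,0,0,0,0],[0,0,0,0,0],[0,0,0,0,0],[0,0,0,0,0]]' 100
```

```text
time: 19.15
tool_pos: [617.3, -214.9, 5.2]
tcp_rot: [-179.9, -0.0, 68.5]
ft_force: [0.1, -0.3, 0.1]
finger_gap: 51.3
tcp [ 617.3 -214.9    5.2] [-179.9   -0.    68.5] F [ 0.1 -0.3  0.1] gap 51.3 t 19.1
to [ 619.  -214.8    8. ] shift [ 0.7  1.5 -2.8]
time: 19.75
tool_pos: [618.3, -215.3, 6.4]
tcp_rot: [179.9, 0.0, 68.5]
ft_force: [-1.0, 0.1, 5.8]
finger_gap: 24.3
```

```bash
python3 -m pendant '[[0,0,0,-20,0],[0,0,0,-40,0],[0,0,0,-40,0],[0,0,0,-20,0],[0,0,0,0,0],[0,0,0,0,0],[0,0,0,0,0]]'; python3 - <<'E'
from h import *
c,p,d=shot("wrist","w_buh"); t=r.sense()["tool_pos"]; K,e,M=c
for h in (16,18,20):
  try: loc(c,d,t[:2],t[2]+h,15,2)
  except Exception as x: print(x)
g=p[180:400,180:380]; cv2.imwrite("pics/w_buh.png",cv2.resize(g,None,fx=2.7,fy=2.7))
delta([567.5,-29.4,120])
E
```

```text
time: 20.45
tool_pos: [616.3, -214.4, 123.1]
tcp_rot: [-179.8, -0.0, 68.5]
ft_force: [-0.4, -0.1, -0.5]
finger_gap: 24.3
loc [ 620.1 -215.6] r 9.2 ell [ 618.8 -215.1] [16.5 16.9] zmed 140.1 847
loc [ 616.7 -214.6] r 14.9 ell [ 617.2 -214.6] [26.3 27.9] zmed 141.4 2303
loc [ 616. -214.] r 14.7 ell [ 616.6 -214.3] [25.9 26.5] zmed 141.7 1757
tcp [ 616.2 -214.4  122.9] [-179.8   -0.    68.5] F [-0.1  0.3 -1.2] gap 24.1 t 20.5
to [567.5 -29.4 120. ] shift [ 154.2 -113.2    3.4]
```

```bash
python3 -m pendant '[[0,36,-26.5,0,0],[0,36,-26.5,0,0],[0,36,-26.5,0,0],[0,36,-26.5,0,0],[0,10,-7.5,2,0],[0,0,0,0,0],[0,0,0,0,0],[0,0,0,0,0]]'; python3 - <<'E'
from h import *
c,p,d=shot("wrist","w_bb"); t=r.sense()["tool_pos"]; delta([566.8,-29.4,102]); loc(c,d,t[:2],t[2]+18.6,15,1.5)
g=p.copy()
for R_,x,y,z in ((14,t[0]+.6,t[1],t[2]+18.4),(8,t[0]+.6,t[1],t[2]+18.4),(16,567.5,-29.4,35),(3.5,567.1,-29.4,92)):
    cv2.polylines(g,[np.int32([np.array(proj(c,[x+R_*np.cos(a),y+R_*np.sin(a),z]))*8 for a in np.linspace(0,6.2,30)])],True,(0,0,255),1,0,3)
cv2.imwrite("pics/w_bb2.png",cv2.resize(g[150:370,180:380],None,fx=2.7,fy=2.7))
E
```

```text
time: 21.3
tool_pos: [568.9, -31.4, 123.4]
tcp_rot: [-180.0, 0.0, 68.4]
ft_force: [0.0, 0.3, 0.1]
finger_gap: 23.8
tcp [568.9 -31.5 123.5] [-180.     0.    68.4] F [ 0.3  0.5 -1.1] gap 24.3 t 21.4
to [566.8 -29.4 102. ] shift [ 1.1 -2.7 21.5]
loc [570.  -31.7] r 14.4 ell [569.8 -31.5] [25.9 27. ] zmed 141.9 2085
```

View pics/w_bb2.png

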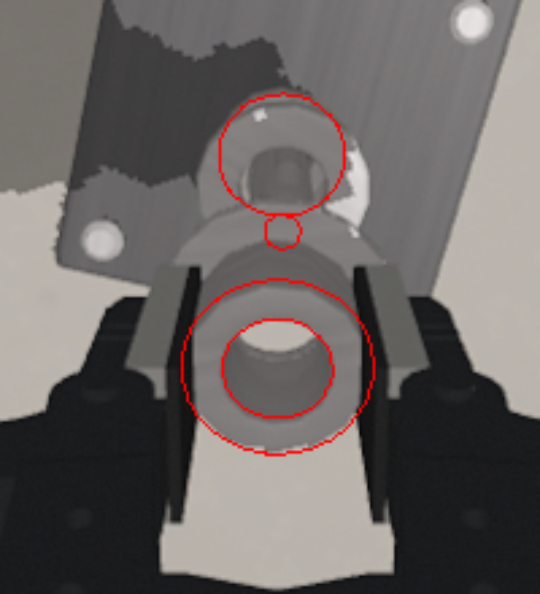

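The bore overlay matches the held bushing. I shift by the residual and go down to just above the tip.

```bash
python3 -m pendant '[[0,1,-3,10,0],[0,0,0,10,0],[0,0,0,0,0],[0,0,0,0,0],[0,0,0,0,0]]'; python3 - <<'E'
from h import *
c,p,d=shot("wrist","w_bb3"); t=r.sense()["tool_pos"]; ce=loc(c,d,t[:2],t[2]+18.6,15,1.5); delta([t[0]+567.2-ce[0],t[1]-29.4-ce[1],99])
E
```

```text
time: 21.85
tool_pos: [566.4, -28.2, 103.9]
tcp_rot: [180.0, -0.0, 68.5]
ft_force: [0.1, -0.5, 0.0]
finger_gap: 24.2
loc [566.7 -28.2] r 14.9 ell [567.1 -28.3] [26.5 26.9] zmed 122.4 2049
tcp [566.6 -28.2 104.1] [180.   -0.   68.5] F [-0.8 -0.5 -1.2] gap 24.2 t 21.9
to [567.1 -29.4  99. ] shift [-0.9  0.9  5.1]
```

```bash
python3 -m pendant '[[0,-0.8,0.5,4,0],[0,0,0,4,0],[0,0,0,0,0]]'; python3 -m pendant '[[0,0,0,4,0],[0,0,0,3,0],[0,0,0,0,0],[0,0,0,0,0]]'
```

```text
time: 22.2
tool_pos: [565.9, -28.9, 94.9]
tcp_rot: [-179.9, 0.0, 68.5]
ft_force: [0.6, -0.1, -0.4]
finger_gap: 24.4
time: 22.6
tool_pos: [566.3, -29.0, 88.6]
tcp_rot: [-180.0, 0.0, 68.5]
ft_force: [-0.3, -0.2, -0.7]
finger_gap: 24.4
```

```bash
python3 -m pendant '[[0,0,0,2,0],[0,0,0,2,0],[0,0,0,0,0]]'; python3 -m pendant '[[0,0,0,2,0],[0,0,0,0,0]]';  python3 -m pendant '[[0,0,0,2,0],[0,0,0,0,0]]'
```

```text
time: 22.9
tool_pos: [566.2, -29.0, 84.4]
tcp_rot: [-180.0, 0.0, 68.5]
ft_force: [0.5, -0.4, -1.5]
finger_gap: 24.5
time: 23.1
tool_pos: [566.3, -29.0, 82.5]
tcp_rot: [-180.0, 0.0, 68.5]
ft_force: [-0.1, -0.5, -0.9]
finger_gap: 24.3
time: 23.3
tool_pos: [566.2, -28.9, 80.5]
tcp_rot: [-180.0, 0.0, 68.5]
ft_force: [-0.1, 0.6, -1.1]
finger_gap: 24.6
```

```bash
for i in 1; do python3 -m pendant '[[0,0,0,1.5,0],[0,0,0,1.5,0],[0,0,0,0,0]]'; done; python3 -m pendant '[[0,0,0,1.5,0],[0,0,0,0,0]]'; python3 -m pendant '[[0,0,0,1.5,0],[0,0,0,0,0]]'
```

```text
time: 23.6
tool_pos: [566.4, -28.9, 78.0]
tcp_rot: [-180.0, 0.0, 68.5]
ft_force: [-3.7, 1.8, 4.2]
finger_gap: 24.5
time: 23.8
tool_pos: [566.4, -29.0, 76.4]
tcp_rot: [-180.0, 0.0, 68.5]
ft_force: [-2.8, 1.8, 2.2]
finger_gap: 23.9
time: 24.0
tool_pos: [566.4, -29.1, 74.8]
tcp_rot: [-180.0, 0.0, 68.5]
ft_force: [-3.2, -0.2, 2.2]
finger_gap: 24.1
```

```bash
python3 -m pendant '[[0,0,0,1,0],[0,0,0,0,0]]'; python3 -m pendant '[[0,0,0,1,0],[0,0,0,0,0]]';python3 -m pendant '[[0,0,0,1,0],[0,0,0,0,0]]'
```

```text
time: 24.2
tool_pos: [566.5, -29.1, 73.9]
tcp_rot: [180.0, 0.0, 68.5]
ft_force: [-3.5, 0.5, 3.8]
finger_gap: 24.4
time: 24.4
tool_pos: [566.5, -29.1, 72.9]
tcp_rot: [180.0, 0.0, 68.5]
ft_force: [-3.2, -0.6, 4.7]
finger_gap: 24.2
time: 24.6
tool_pos: [566.4, -29.2, 71.9]
tcp_rot: [180.0, 0.0, 68.5]
ft_force: [-4.0, 0.5, 5.0]
finger_gap: 24.7
```

```bash
python3 -m pendant '[[0,-0.25,-0.65,0.5,0]]'; python3 -m pendant '[[0,0,0,0.5,0]]';python3 -m pendant '[[0,0,0,0.5,0]]';python3 -m pendant '[[0,0,0,0.5,0]]';python3 -m pendant '[[0,0,0,0,0]]'
```

```text
time: 24.7
tool_pos: [566.3, -29.2, 71.8]
tcp_rot: [179.9, -0.0, 68.5]
ft_force: [-3.1, -0.2, 7.7]
finger_gap: 24.0
time: 24.8
tool_pos: [566.3, -29.2, 71.5]
tcp_rot: [179.9, -0.0, 68.5]
ft_force: [-3.9, -0.2, 6.9]
finger_gap: 24.2
time: 24.9
tool_pos: [566.3, -29.2, 71.0]
tcp_rot: [179.9, -0.0, 68.5]
ft_force: [-4.5, -0.2, 7.1]
finger_gap: 24.0
time: 25.0
tool_pos: [566.3, -29.2, 70.5]
tcp_rot: [179.9, -0.0, 68.5]
ft_force: [-3.6, -0.7, 7.7]
finger_gap: 24.3
time: 25.1
tool_pos: [566.2, -29.3, 70.3]
tcp_rot: [179.9, 0.0, 68.5]
ft_force: [-3.1, -0.8, 5.8]
finger_gap: 24.0
```

```bash
python3 -m pendant '[[0,-0.3,-0.75,0.5,0]]'; python3 -m pendant '[[0,0,0,0.5,0]]';python3 -m pendant '[[0,0,0,0.5,0]]';python3 -m pendant '[[0,0,0,0.5,0]]';python3 -m pendant '[[0,0,0,0.5,0]]'
```

```text
time: 25.2
tool_pos: [566.0, -29.3, 70.2]
tcp_rot: [179.9, -0.0, 68.5]
ft_force: [-0.4, 0.3, 7.0]
finger_gap: 24.2
time: 25.3
tool_pos: [566.1, -29.3, 69.9]
tcp_rot: [179.9, -0.0, 68.5]
ft_force: [-2.5, 0.7, 6.9]
finger_gap: 24.1
time: 25.4
tool_pos: [566.0, -29.3, 69.4]
tcp_rot: [179.9, -0.0, 68.5]
ft_force: [-2.0, -0.2, 8.2]
finger_gap: 23.9
time: 25.5
tool_pos: [566.1, -29.3, 68.9]
tcp_rot: [179.9, -0.0, 68.5]
ft_force: [-2.5, -0.1, 8.0]
finger_gap: 24.4
time: 25.6
tool_pos: [566.1, -29.3, 68.4]
tcp_rot: [179.9, -0.0, 68.5]
ft_force: [-2.4, -1.8, 7.9]
finger_gap: 24.2
```

```bash
for i in 1; do python3 -m pendant '[[0,0,0,0.5,0]]'|grep -E "pos|force"; python3 -m pendant '[[0,0,0,0.5,0]]'|grep -E "pos|force";python3 -m pendant '[[0,0,0,0.5,0]]'|grep -E "pos|force"; done
```

```text
tool_pos: [566.1, -29.3, 67.9]
ft_force: [-2.6, -0.4, 8.1]
tool_pos: [566.1, -29.3, 67.4]
ft_force: [-3.2, 0.0, 7.8]
tool_pos: [566.1, -29.3, 66.9]
ft_force: [-2.2, -0.2, 8.3]
```

```bash
python3 -m pendant '[[0,0,0,0.5,0]]'|grep -E "pos|force"; python3 -m pendant '[[0,0,0,0.4,0]]'|grep -E "pos|force"; python3 -m pendant '[[0,0,0,0.4,0]]'|grep -E "pos|force"
```

```text
tool_pos: [566.1, -29.3, 66.4]
ft_force: [-2.4, -0.2, 9.0]
tool_pos: [566.1, -29.3, 66.1]
ft_force: [-4.2, -1.0, 10.1]
tool_pos: [566.2, -29.4, 65.9]
ft_force: [-3.3, -1.2, 10.4]
```

```bash
for k in 1; do python3 -m pendant '[[0,0,0,0.3,0]]'|grep -E "pos|force"; python3 -m pendant '[[0,0,0,0.3,0]]'|grep -E "pos|force"; python3 -m pendant '[[0,0,0,0.3,0]]'|grep -E "pos|force"; python3 -m pendant '[[0,0,0,0.3,0]]'|grep -E "pos|force"; done
```

```text
tool_pos: [566.2, -29.4, 65.6]
ft_force: [-3.9, -0.8, 9.8]
tool_pos: [566.2, -29.3, 65.4]
ft_force: [-3.1, -0.3, 10.7]
tool_pos: [566.2, -29.4, 65.1]
ft_force: [-4.0, -0.2, 11.3]
tool_pos: [566.2, -29.4, 64.8]
ft_force: [-4.5, -0.0, 10.6]
```

```bash
for k in 1; do python3 -m pendant '[[0,0,0,0.4,0]]'|grep -E "pos|force"; python3 -m pendant '[[0,0,0,0.4,0]]'|grep -E "pos|force"; python3 -m pendant '[[0,0,0,0.4,0]]'|grep -E "pos|force"; done
```

```text
tool_pos: [566.2, -29.4, 64.4]
ft_force: [-4.5, -0.1, 11.5]
tool_pos: [566.2, -29.4, 64.0]
ft_force: [-3.6, -0.3, 10.5]
tool_pos: [566.2, -29.4, 63.6]
ft_force: [-2.8, -0.2, 11.8]
```

```bash
for k in 1; do python3 -m pendant '[[0,0,0,0.4,0]]'|grep -E "pos|force"; python3 -m pendant '[[0,0,0,0.4,0]]'|grep -E "pos|force"; python3 -m pendant '[[0,0,0,0.4,0]]'|grep -E "pos|force"; done
```

```text
tool_pos: [566.2, -29.3, 63.2]
ft_force: [-4.2, -0.3, 10.6]
tool_pos: [566.2, -29.4, 62.8]
ft_force: [-3.7, 0.3, 10.7]
tool_pos: [566.1, -29.3, 62.4]
ft_force: [-4.3, -0.6, 10.9]
```

```bash
for k in 1; do python3 -m pendant '[[0,0,0,0.3,0]]'|grep -E "pos|force"; python3 -m pendant '[[0,0,0,0.3,0]]'|grep -E "pos|force"; python3 -m pendant '[[0,0,0,0.3,0]]'|grep -E "pos|force"; done
```

```text
tool_pos: [566.2, -29.4, 62.1]
ft_force: [-3.1, -1.0, 10.7]
tool_pos: [566.2, -29.4, 61.8]
ft_force: [-4.3, -0.1, 10.0]
tool_pos: [566.2, -29.4, 61.5]
ft_force: [-3.8, -1.1, 11.5]
```

```bash
for k in 1; do python3 -m pendant '[[0,0,0,0.3,0]]'|grep -E "pos|force"; python3 -m pendant '[[0,0,0,0.3,0]]'|grep -E "pos|force"; python3 -m pendant '[[0,0,0,0.3,0]]'|grep -E "pos|force"; done
```

```text
tool_pos: [566.1, -29.3, 61.1]
ft_force: [-3.8, 0.5, 10.1]
tool_pos: [566.1, -29.3, 60.8]
ft_force: [-4.2, 0.5, 11.5]
tool_pos: [566.1, -29.4, 60.5]
ft_force: [-3.4, -0.9, 10.8]
```

```bash
for k in 1; do python3 -m pendant '[[0,0,0,0.3,0]]'|grep -E "pos|force"; python3 -m pendant '[[0,0,0,0.3,0]]'|grep -E "pos|force"; done
```

```text
tool_pos: [566.1, -29.4, 60.2]
ft_force: [-3.8, -0.7, 10.6]
tool_pos: [566.2, -29.4, 60.0]
ft_force: [-4.5, -0.6, 11.5]
```

```bash
for k in 1; do python3 -m pendant '[[0,0,0,0.3,0]]'|grep -E "pos|force"; python3 -m pendant '[[0,0,0,0.3,0]]'|grep -E "pos|force"; done
```

```text
tool_pos: [566.2, -29.3, 59.8]
ft_force: [-4.7, 0.1, 13.9]
tool_pos: [566.2, -29.3, 59.6]
ft_force: [-5.5, 0.9, 14.9]
```

```bash
for k in 1; do python3 -m pendant '[[0,0,0,0.3,0]]'|grep -E "pos|force"; python3 -m pendant '[[0,0,0,0.3,0]]'|grep -E "pos|force"; done
```

```text
tool_pos: [566.2, -29.4, 59.5]
ft_force: [-6.9, 0.2, 14.4]
tool_pos: [566.2, -29.3, 59.3]
ft_force: [-7.4, 0.1, 16.4]
```

```bash
python3 -m pendant '[[0,0,0,0.3,0]]'|grep -E "pos|force"
```

```text
tool_pos: [566.3, -29.4, 59.1]
ft_force: [-6.6, 0.5, 17.5]
```

```bash
python3 -m pendant '[[0,0,0,0.3,0]]'|grep -E "pos|force"
```

```text
tool_pos: [566.3, -29.4, 58.9]
ft_force: [-8.6, 0.8, 17.9]
```

```bash
python3 -m pendant '[[0,-0.2,-0.5,0.2,0]]'|grep -E "pos|force"; python3 -m pendant '[[0,0,0,0.2,0]]'|grep -E "pos|force"
```

```text
tool_pos: [566.2, -29.3, 58.9]
ft_force: [-4.2, 0.5, 15.3]
tool_pos: [566.3, -29.4, 58.9]
ft_force: [-7.1, 0.1, 19.0]
```

```bash
python3 -m pendant '[[0,-0.2,-0.5,0.2,0]]'|grep -E "pos|force"; python3 -m pendant '[[0,0,0,0.1,0]]'|grep -E "pos|force"
```

```text
tool_pos: [566.2, -29.4, 58.9]
ft_force: [-4.0, 0.3, 18.3]
tool_pos: [566.2, -29.4, 58.9]
ft_force: [-5.3, -0.0, 18.1]
```

```bash
python3 -m pendant '[[0,0,0,0.2,0]]'|grep -E "pos|force"; python3 -m pendant '[[0,0,0,0.2,0]]'|grep -E "pos|force"
```

```text
tool_pos: [566.2, -29.4, 58.8]
ft_force: [-4.8, 0.8, 20.0]
tool_pos: [566.2, -29.4, 58.7]
ft_force: [-7.3, 0.4, 21.2]
```

```bash
python3 -m pendant '[[0,0,0,0.2,0]]'|grep -E "pos|force"; python3 -m pendant '[[0,0,0,0,0]]'|grep -E "pos|force"
```

```text
tool_pos: [566.2, -29.4, 58.6]
ft_force: [-6.4, 1.6, 22.5]
tool_pos: [566.2, -29.4, 58.6]
ft_force: [-5.9, -0.5, 20.6]
```

```bash
python3 -m pendant '[[0,0,0,0.15,0]]'|grep -E "pos|force"; python3 -m pendant '[[0.3,0,0,0,0],[0.5,0,0,0,0],[0.6,0,0,0,0],[0.6,0,0,0,0]]'; python3 - <<'E'
from h import *
c,p,d=shot("wrist","fin"); 
loc(c,d,(567,-29.4),76,16,4)
E
```

```text
tool_pos: [566.2, -29.4, 58.5]
ft_force: [-6.5, -0.5, 22.7]
time: 29.9
tool_pos: [563.7, -29.0, 54.7]
tcp_rot: [-180.0, 0.0, 68.5]
ft_force: [-0.2, -0.3, -1.3]
finger_gap: 51.3
loc [566.8 -29.2] r 15.3 ell [567.  -29.5] [25.  29.3] zmed 78.1 2595
```

```bash
python3 -m pendant '[[0.7,0,0,-15,0],[0.8,0,0,-30,0],[0.8,0,0,-40,0],[0.8,0,0,-30,0],[0.8,0,0,0,0],[0.8,0,0,0,0]]'; python3 - <<'E'
from h import *
c,p,d=shot("wrist","fin2")
for h in (77.5,57.5): loc(c,d,(567,-29.4),h,22,2)
for q in ("sample_cup","vial","petri_dish"):
    pass
c,p,d=shot("top","fin_top"); a=cv2.imread("pics/top0.png"); 
for n,(x,y) in dict(cup=(203,160),vial=(326,260),dish=(220,275)).items(): print(n,np.abs(p[y-18:y+18,x-18:x+18].astype(int)-a[y-18:y+18,x-18:x+18]).mean())
cv2.imwrite("pics/fin2.png",cv2.imread("pics/fin2.png")[100:350,150:420])
E
```

```text
time: 30.55
tool_pos: [564.7, -29.1, 172.1]
tcp_rot: [179.8, -0.0, 68.5]
ft_force: [-0.6, 0.1, -1.3]
finger_gap: 68.5
loc [567.2 -29.5] r 13.8 ell [567.3 -29.5] [26.5 26.9] zmed 78.2 743
loc [567.6 -29.5] r 19.9 ell [568.4 -29.9] [36.1 37.9] zmed 58.3 732
cup 14.662808641975309
vial 44.898148148148145
dish 34.078960905349795
```

```bash
python3 - <<'E'
from h import *
from bench import hand_in
optics.snapshot("scene")
for q in ("sample_cup","vial","petri_dish"):
    print(q,[([round(v) for v in x["at"]],round(x["score"],2)) for x in optics.search_frame("scene",q)[:3]])
print(r.sense()["ft_force"]); print(hand_in())
E
```

```text
sample_cup [([650, 149, 43], 0.84)]
vial [([431, -124, 30], 0.61)]
petri_dish [([402, 126, 2], 0.87)]
[-0.36869689  0.69959228 -0.86882995]
the job is handed in; nothing more can be done
None
```

I threaded the spacer, washer and steel bushing (flange down) onto the bolt, pressed the bushing onto the stack, let go, backed off and handed in at about 31 s. No verdict came back, so success rests on the checks below.

**Pressing:** the seat sank about 6.5 mm and then went firm. I stopped at a peak wrist force of 22.7 N. Drag was about 8 N, so I put the clamp force at 12–17 N. It could not be measured directly, and up to 8 N of sideways force during the press makes the drag figure uncertain.

**After release:**
- **Bushing:** its centre measured (567.2, -29.5) mm, within about 1 mm of the bolt axis estimated from pictures. Its top stood at about 77–78 mm, roughly where it was under load, so the stack should still be clamped.
- **Robot:** it was clear of everything.
- **Sample cup, vial and petri dish:** the scene camera found each within about 3 mm of its first position, apart from 5 mm in the vial's height reading. That is within the detector's error.

**What went wrong or disagreed:**
- **Washer grasp:** the first attempt seemed to catch the washer's top edge. I reopened and gripped lower.
- **Bystander picture check:** a comparison of the top camera's first and last pictures showed differences around the bystanders. I put that down to the arm's shadow or the arm blocking the view, but did not confirm it.
- **Final close-up:** it could not be viewed because the picture limit was reached, so the last stack check rests on depth numbers only.

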